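# Loosen the left-hand clamp knob over the bone rasp

### The arm

A 6-joint arm with a two-finger parallel gripper is mounted at the origin on the work surface. World frame = base frame: x ahead of the robot, y to its left, z up, the work surface at z = 0. Lengths are in mm, angles in rad, forces in N, time in s.
With the tool pointing down it reaches from about 275 to 1000 mm from the base axis. Payload 8.4 kg.
Tool frame: the origin (TCP) lies between the finger pads; the fingertips stand r.tips_ahead ahead of it and the grasp point (between the pads) lies 6 mm ahead of it (r.tips_ahead is the distance from the TCP to the fingertips, in mm); z points along the fingers, y is the line along which they close (so a half turn about z gives the same grasp; the last joint's range is limited). The gripper opens to 85 mm and grips with 20 to 120 N. Pads are 22 mm wide; open, the fingers measure 114 mm over their backs; the gripper's body (76 mm by 85 mm) begins 54 mm behind the grasp point. The pads swing forward as they close: fully open they stand 13 mm farther back than shut.
Start: joints at [1.329, 0.353, 1.633, -0, 1.155, -0.002], TCP at [148.441, 607.119, 256.281] pointing down, gripper open.
Joint ranges: [-2.63, 2.63], [-0.92, 2.1], [0.06, 2.66], [-1.3, 4.44], [0, 2.69], [-3.02, 3.02]. Speed limits (rad/s): [2.22, 2.22, 2.79, 3.14, 3.14, 3.14].

### API

Orientations are given as [roll, pitch, yaw] about the fixed x, y, z axes, in that order (R = Rz(yaw) Ry(pitch) Rx(roll)).
In Python, from rig import r gives the robot as it stands.
- The arm moves only by the tool carry_out, never from a script. Its arguments are lists of equal length, an entry for each row: "delta_pos": the shift along the tool's x, y, z in m, a list of three; "rot": the turn, a rotation vector about the tool's x, y, z in degrees, a list of three. A call has 1 to 8 rows; each row is the pose to reach, as a shift and turn from the pose commanded when the call began, along the tool's axes at that moment; what a row does not reach only later rows make up. A row lasts 1/8 s, in which the tool goes at most 62.5 mm and 10.7 degrees, less where a joint would pass 70% of its speed; a pose out of reach is approached as far as the arm can. A call with a gripper value outside its range is refused whole. "claw" is the finger opening in m, from 0 to 0.0854, set as the call begins (left out, the last holds). The fingers move at their own pace and stop on an object; "grip_force" is the grip in N (left out, the last holds). Time passes only in rows, so rows that repeat a pose let the fingers close. It gives the time, the measured TCP pose, the force, the opening and the grip force at its end, in the units of the state.
- r.sense(): the state, without advancing time (a new reading comes with each control period).
- r.grab_frame(name): name is "scene" or "side" or "wrist"; returns the picture (420x560x3 uint8, blue, green, red); there is no depth.
- r.camera_info(name): a dict with "fx", "fy", "cx", "cy" (pixels), "pose" (4x4, takes a point from camera to world coordinates); the wrist camera has in their place "hand_eye" (4x4, takes a point from camera to tool coordinates, whose origin is the TCP and whose axes are the flange's). Camera axes: x right, y down, z forward; pixel columns grow to the right and rows downward; lengths in mm; the calibration is good to about 2 mm. A picture is of the moment at which its call begins: read the wrist's pose just before it. camera_info takes no time and is no camera call.
- r.sign_off(): hands the job in; it is judged then, once.
Trained networks look in the newest picture that a camera, given by its name, has taken for a name from the list of things; names that differ only in an ending like _2 or _b are one class to them, and where a whole thing is asked for, a point or a joint stands for the part that bears it (a point fixed in the world has none). Each returns a list of dicts, best first, with "p" (0 to 1); they miss things now and then, are a little off and sometimes report something else, mostly with a low value. They report only what shows in the picture. A call takes as long as a camera call. They do not tell look-alikes from the thing itself.
- r.recognise(thing, camera): "box" ([left, top, right, bottom] in pixels, round what is visible of it).
- r.cut_out(thing, camera): "mask" (420x560 bool, what is visible of it) and "box" ([left, top, right, bottom] in pixels, round what is visible of it).
The state is a dict: "clock": time; "qpos": joint angles; "qvel": joint speeds; "joint_efforts": joint torques, N m; "eef_pos": TCP position; "tcp_rot": TCP orientation; "contact_force": force on the tool from outside, world axes, zero at the start; "wrist_torque": the same for the moment, N m; "opening": opening from 0.0 (shut) to 1.0 (fully open); "grasp_force": force on a finger pad.
Only numpy, scipy, OpenCV 4.12 (cv2) and the standard library are available. Lean on these libraries where they do the work, as an engineer would, in place of code of your own. Each camera call takes 0.05 s, during which the arm holds its last target. There are 200 camera calls.

### The job

The bone rasp on the finishing bench has passed inspection: loosen the clamp that holds it so that it can be taken out next. The clamp knobs have left-hand threads, so turn the T-bar knob of the fixture that holds the rasp clockwise (seen from above), about a quarter turn, until its bar, now roughly in line with the steel strap, stands roughly crosswise to it; then let go. Do not tighten it, leave the rasp lying in its nest, and leave the knob of the empty fixture as it is.

Things in the scene. Friction and masses are not known exactly. Their poses are not given: they have to be found in the camera images.
- loaded_knob (a joint): Angle (rad) of the T-bar knob on the fixture that holds the rasp: 0 = bar in line with the steel strap, growing clockwise seen from above (left-hand thread: clockwise loosens), 1.57 = bar crosswise. Starts at 0 to 0.3; stops at -0.3 (tightened) and 2.0. Steady friction about 0.08 N m, no spring: it stays where left. Knob and strap rise 1.5 mm per rad as it loosens.
- loaded_knob_grip (a point): Grip point on that knob's vertical axis, about 74 mm above the bench; x runs along the bar and turns with it, z up. Black bar 52 mm long, 14 thick, 32 high, from 20 below to 12 above this point, white dash at its -x end; under it a red disc (50 across, 8 thick), then the steel strap (130 x 30 x 10). Green base 150 x 150 x 12, fixed, any yaw. Only the knob stands above the strap.
- spare_knob (a joint): Angle (rad) of the like knob on the other, empty fixture (same green base, strap, red disc and black bar, but no rasp); same meaning of the values, starts at 0 to 0.1. Leave it alone. The fixtures may stand either way round, left or right, their knobs at least 250 mm apart.
- rasp: Bone rasp: toothed steel blade 150 mm long, 14 wide, 10 thick, plus a blue handle end of 50 mm at +y; 140 g. It lies loose and level in an aluminium nest under the end of the loaded fixture's strap, its long axis (y) across the strap. Origin: middle of the blade's underside, 28 mm above the bench and about 55 mm from the knob's axis.
Things that resemble listed ones, but are neither listed nor needed, are in the scene too. What is shaped like the part that bears loaded_knob but brown is not meant.

How it is judged:
By the outcome, as a careful person would: the job done as asked, in the order asked, and still so for the second after the job is handed in, with the robot touching nothing.
It also fails if it takes over 32 s, if anything falls off the work surface, if the arm or the gripper's body presses on something with over 40 N, if the wrist force passes 120 N, or if a joint passes its speed limit or range.

## Working session

There is one attempt and no reset: what is moved stays moved. The work goes in short steps, Python scripts to look and compute and a tool call to move; the robot and the scene stay as the last step left them, time stands still between calls to the robot, and variables do not carry over. Pictures are saved under pics/ and viewed, at most 10 in all, crops included, and the job is handed in when it is done.

Besides the shell and the picture viewer there is one more tool, called as name(argument=value, ...) on one line, values as JSON. carry_out: Moves the arm, as the interface text tells. Its arguments: {"type":"object","properties":{"delta_pos":{"type":"array","items":{"type":"array","items":{"type":"number"}}},"rot":{"type":"array","items":{"type":"array","items":{"type":"number"}}},"claw":{"type":"number"},"grip_force":{"type":"number"}},"required":["delta_pos","rot"]}

```bash
mkdir -p pics; python3 - <<'E'
from rig import r
import cv2,numpy as np
print(r.sense()); print(r.tips_ahead)
a=r.grab_frame("scene");b=r.grab_frame("side")
cv2.imwrite("pics/a.png",cv2.resize(a,(784,588)));cv2.imwrite("pics/b.png",cv2.resize(b,(784,588)))
for c in("scene","side","wrist"):print(c,r.camera_info(c))
for t in("loaded_knob","rasp"):
  for c in("scene","side"):
    print(t,c,[(np.round(d["box"]),round(d["p"],2)) for d in r.recognise(t,c)])
E
```

```text
{'clock': 0.0, 'qpos': array([ 1.32860831e+00,  3.53647840e-01,  1.63413666e+00,  2.90721105e-05,
        1.15521226e+00, -2.39354051e-03]), 'qvel': array([ 0.00074147,  0.00063773, -0.00118313, -0.00169454,  0.00014576,
        0.00079987]), 'joint_efforts': array([ 2.18593836e-03, -6.05247116e+01, -3.42080963e+01,  1.65404840e-04,
        9.16196674e-03, -5.90538093e-06]), 'eef_pos': array([148.32009476, 606.68600582, 255.56077708]), 'tcp_rot': array([-3.14018862e+00, -2.99417016e-05,  2.90178640e+00]), 'contact_force': array([-0.64798471, -1.25510083, -0.84714291]), 'wrist_torque': array([-1.24836554e-05, -2.13356006e-02, -4.83174435e-02]), 'grasp_force': 0.0, 'opening': 0.9994428358337017}
25.0
scene {'fx': 394.7073530342253, 'fy': 394.7073530342253, 'cx': 282.42001394150117, 'cy': 205.8117052082281, 'pose': array([[-5.53295192e-01,  6.55302851e-01, -5.14239831e-01,
         8.69153923e+02],
       [ 8.32973022e-01,  4.38611811e-01, -3.37306423e-01,
         3.37621968e+02],
       [ 4.51380287e-03, -6.14977928e-01, -7.88531403e-01,
         7.18475296e+02],
       [ 0.00000000e+
[... 633 characters left out ...]
'hand_eye': array([[-5.19824343e-04, -9.53805187e-01, -3.00425358e-01,
         7.81606344e+01],
       [ 9.99999189e-01, -8.45101109e-04,  9.52775429e-04,
        -5.91088595e-02],
       [-1.16265195e-03, -3.00424619e-01,  9.53804852e-01,
        -1.17346601e+02],
       [ 0.00000000e+00,  0.00000000e+00,  0.00000000e+00,
         1.00000000e+00]])}
loaded_knob scene [(array([308., 267., 339., 296.]), 0.75), (array([442., 181., 464., 210.]), 0.73), (array([333., 165., 353., 192.]), 0.57)]
loaded_knob side [(array([213., 198., 239., 218.]), 0.91), (array([308., 177., 328., 198.]), 0.53)]
rasp scene [(array([272., 265., 340., 353.]), 0.59)]
rasp side [(array([333., 178., 354., 216.]), 0.76)]
```

View pics/a.png

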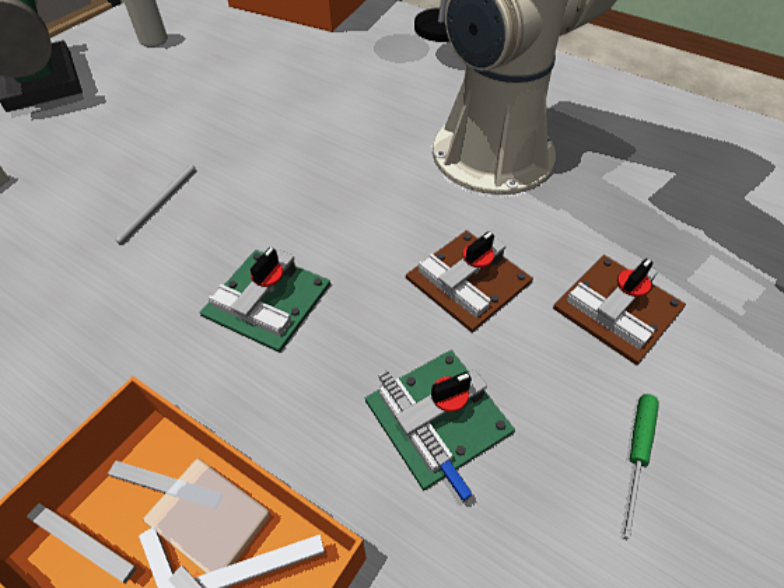

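View pics/b.png

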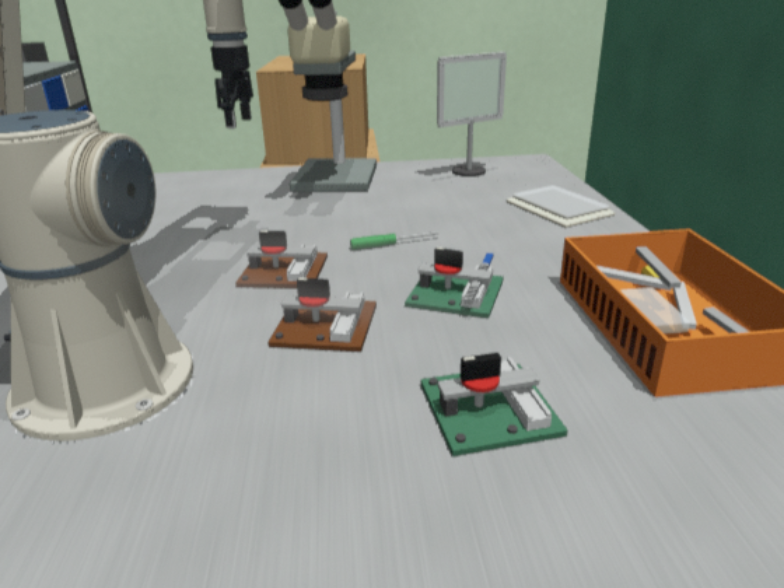

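The scene picture shows four knobs, in view pixels: green at (450,390) with toothed blade and blue handle (460,485), green at (265,267) with an empty nest, and brown at (480,248) and (635,277). The target is the green one at (450,390), i.e. raw (321,279), because it alone holds the rasp. In the side view it is at (449,262).

```bash
cat > h.py <<'E'
import numpy as np
from rig import r
def plane(cam,u,v,z,T=None):
    c=r.camera_info(cam);T=c["pose"] if T is None else T
    d=T[:3,:3]@np.array([(u-c["cx"])/c["fx"],(v-c["cy"])/c["fy"],1])
    return T[:3,3]+d*(z-T[2,3])/d[2]
def wristT():
    from scipy.spatial.transform import Rotation as R
    s=r.sense();T=np.eye(4);T[:3,:3]=R.from_euler("xyz",s["tcp_rot"]).as_matrix();T[:3,3]=s["eef_pos"]
    return T@r.camera_info("wrist")["hand_eye"]
E
python3 - <<'E'
from h import *
import cv2
print("knob scene z70",plane("scene",323.5,279,70),"side",plane("side",320.7,187,72))
a=np.array([400,425])/1.4;b=np.array([484,385])/1.4
A=plane("scene",*a,46);B=plane("scene",*b,46);print("strap",A,B,np.degrees(np.arctan2(*(B-A)[[1,0]])),np.linalg.norm(B-A))
A=plane("scene",435/1.4,389/1.4,86);B=plane("scene",467/1.4,376/1.4,86);print("bar top",A,B,np.degrees(np.arctan2(*(B-A)[[1,0]])))
f=r.grab_frame("scene")[235:370,245:385];cv2.imwrite("pics/c.png",cv2.resize(f,None,fx=4,fy=4,interpolation=2))
E
```

```text
knob scene z70 [545.44142579 215.9312971   70.        ] side [540.53117093 187.56082627  72.        ]
strap [614.29445193 179.13972506  46.        ] [502.66175481 242.37641766  46.        ] 150.46970166621435 128.2994090291138
bar top [564.11153323 198.87411604  86.        ] [525.15101075 223.6431139   86.        ] 147.55400105339572
```

View pics/c.png

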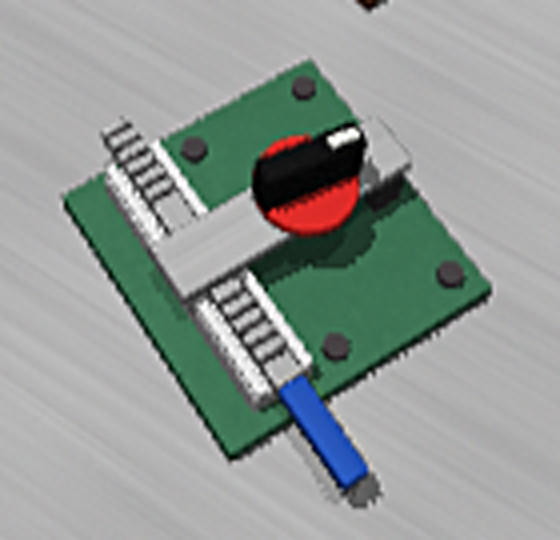

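The crop confirms it: the rasp's teeth show on both sides of the strap and the blue handle is at crop (325,430). The knob's bar is at crop (308,165), with the white dash at its far end (343,138). Knob at about (545,211); going above it for a close look.

carry_out(delta_pos=[[-0.02, -0.012, 0], [-0.06, -0.036, 0], [-0.11, -0.066, 0], [-0.16, -0.096, 0.005], [-0.21, -0.127, 0.01], [-0.26, -0.157, 0.015], [-0.31, -0.188, 0.02], [-0.36, -0.218, 0.025]], rot=[[0, 0, 0], [0, 0, 0], [0, 0, 0], [0, 0, 0], [0, 0, 0], [0, 0, 0], [0, 0, 0], [0, 0, 0]])

```text
clock: 1.35
eef_pos: [447.6, 307.2, 231.4]
tcp_rot: [3.141, 0.0, 2.901]
contact_force: [0.7, 0.6, -0.9]
opening: 1.001
grasp_force: 0.0
```

carry_out(delta_pos=[[-0.05, -0.03, 0.004], [-0.09, -0.055, 0.008], [-0.11, -0.067, 0.011], [-0.12, -0.072, 0.011], [-0.12, -0.072, 0.011], [-0.12, -0.072, 0.011]], rot=[[0, 0, 4], [0, 0, 10], [0, 0, 16], [0, 0, 19], [0, 0, 19], [0, 0, 19]])

```text
clock: 2.1
eef_pos: [545.2, 211.9, 220.4]
tcp_rot: [3.142, -0.0, 2.572]
contact_force: [-0.2, 0.2, -0.9]
opening: 1.003
grasp_force: 0.0
```

```bash
python3 - <<'E'
from h import *
import cv2
s=r.sense();print(s["clock"],s["eef_pos"],s["tcp_rot"],s["qpos"])
f=r.grab_frame("wrist");cv2.imwrite("pics/d.png",f)
print([(d["box"],d["p"]) for d in r.recognise("loaded_knob","wrist")])
E
```

```text
2.1 [545.19448399 211.92325148 220.44897101] [ 3.14151445e+00 -2.23732479e-04  2.57222681e+00] [ 3.68049533e-01  3.28075583e-01  1.75592524e+00  2.60122940e-04
  1.05766123e+00 -6.33508651e-01]
[([251.6, 167.8, 308.0, 232.5], 0.88), ([0.7, 0.0, 48.7, 40.8], 0.84)]
```

View pics/d.png

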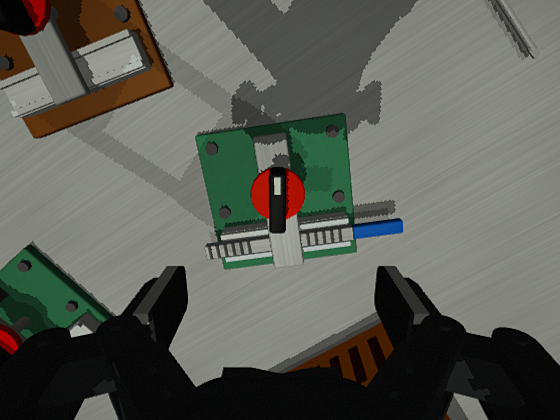

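The wrist view shows the loaded knob with its bar running from (278,170) to (278,230), white dash on top. Strap runs from (271,137) to (288,265), rasp under it with the blue handle at (378,228).

```bash
python3 - <<'E'
from h import *
T=wristT();P=lambda u,v,z:plane("wrist",u,v,z,T)
def seg(n,a,b,z):
    A,B=P(*a,z),P(*b,z);print(n,(A+B)[:2]/2,np.degrees(np.arctan2(*(A-B)[[1,0]])),np.linalg.norm(A-B))
seg("bar top",(278,168.5),(277.5,231.5),86)
seg("strap",(271,136),(288,265),46)
print("disc",P(278,194,54))
m=[P(u,v,86) for u,v in((251.6,200),(308,200))];print(np.linalg.norm(m[0]-m[1]))
E
```

```text
bar top [540.3095535  212.21864027] 146.7592739898117 53.1231530434349
strap [554.10943586 205.52411797] 154.5009366041434 127.54083535500351
disc [542.67232036 210.68396905  54.        ]
45.63997996817225
```

Knob axis ≈ (541,211.5), bar yaw 147° and strap 154.5°, so the knob stands at ≈0.13 rad. The tool is already aligned; descend and grip.

carry_out(delta_pos=[[0.003, -0.0025, 0.02], [0.003, -0.0025, 0.06], [0.003, -0.0025, 0.1], [0.003, -0.0025, 0.125], [0.003, -0.0025, 0.136], [0.003, -0.0025, 0.136], [0.003, -0.0025, 0.136]], rot=[[0, 0, 0], [0, 0, 0], [0, 0, 0], [0, 0, 0], [0, 0, 0], [0, 0, 0], [0, 0, 0]])

```text
clock: 3.08
eef_pos: [542.6, 211.4, 85.4]
tcp_rot: [3.14, 0.001, 2.571]
contact_force: [0.5, -0.4, 0.1]
opening: 1.002
grasp_force: 0.0
```

carry_out(delta_pos=[[0, 0, 0], [0, 0, 0], [0, 0, 0], [0, 0, 0], [0, 0, 0], [0, 0, 0], [0, 0, 0], [0, 0, 0]], rot=[[0, 0, 0], [0, 0, 0], [0, 0, 0], [0, 0, 0], [0, 0, 0], [0, 0, 0], [0, 0, 0], [0, 0, 0]], claw=0.008, grip_force=40)

```text
clock: 4.08
eef_pos: [541.8, 210.7, 84.5]
tcp_rot: [-3.141, -0.0, 2.57]
contact_force: [-1.1, -2.3, 5.8]
opening: 0.153
grasp_force: 43.5
```

Gripped (13 mm opening). Turn clockwise (positive about tool z, which points down), rising slightly.

carry_out(delta_pos=[[0, 0, 0], [0, 0, -0.0002], [0, 0, -0.0004], [0, 0, -0.0006], [0, 0, -0.0008], [0, 0, -0.001], [0, 0, -0.001], [0, 0, -0.001]], rot=[[0, 0, 4], [0, 0, 10], [0, 0, 17], [0, 0, 24], [0, 0, 31], [0, 0, 38], [0, 0, 41], [0, 0, 41]])

```text
clock: 5.08
eef_pos: [543.0, 211.5, 85.7]
tcp_rot: [3.139, -0.0, 1.855]
contact_force: [2.2, 2.4, 1.4]
opening: 0.156
grasp_force: 42.9
```

carry_out(delta_pos=[[0, 0, 0], [0, 0, -0.0002], [0, 0, -0.0004], [0, 0, -0.0006], [0, 0, -0.0008], [0, 0, -0.001], [0, 0, -0.001], [0, 0, -0.001]], rot=[[0, 0, 4], [0, 0, 10], [0, 0, 17], [0, 0, 24], [0, 0, 31], [0, 0, 38], [0, 0, 42], [0, 0, 42]])

```text
clock: 6.08
eef_pos: [544.5, 211.4, 86.8]
tcp_rot: [3.138, -0.003, 1.122]
contact_force: [8.4, -0.2, -3.7]
opening: 0.155
grasp_force: 42.3
```

carry_out(delta_pos=[[0, 0, 0], [0, 0, 0], [0, 0, 0], [0, 0, 0], [0, 0, 0], [0, 0, 0]], rot=[[0, 0, 0], [0, 0, 0], [0, 0, 0], [0, 0, 0], [0, 0, 0], [0, 0, 0]], claw=0.07)

```text
clock: 6.82
eef_pos: [541.9, 210.9, 86.3]
tcp_rot: [-3.142, 0.0, 1.122]
contact_force: [0.4, -0.7, 0.6]
opening: 0.821
grasp_force: 0.0
```

carry_out(delta_pos=[[0, 0, -0.01], [0, 0, -0.04], [0, 0, -0.08], [0, 0, -0.12], [0, 0, -0.135], [0, 0, -0.135], [0, 0, -0.135]], rot=[[0, 0, 0], [0, 0, 0], [0, 0, 0], [0, 0, 0], [0, 0, 0], [0, 0, 0], [0, 0, 0]])

```text
clock: 7.7
eef_pos: [541.1, 210.6, 219.9]
tcp_rot: [-3.14, 0.002, 1.122]
contact_force: [-0.5, -0.8, 0.5]
opening: 0.821
grasp_force: 0.0
```

```bash
python3 - <<'E'
from h import *
import cv2
print(r.sense()["clock"]);cv2.imwrite("pics/e.png",r.grab_frame("wrist"))
E
```

```text
7.7
```

View pics/e.png

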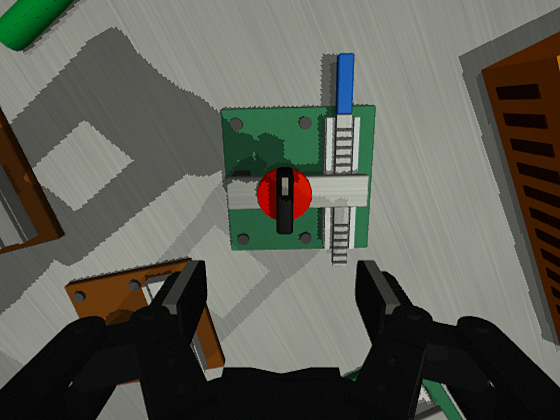

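The bar now runs from (285,168) to (285,233), crosswise to the strap, which runs from (228,191) to (368,190). The rasp is still in its nest with its handle at (345,85), and the gripper is clear of everything.

```bash
python3 -c "
from rig import r
print(r.sign_off())"
```

```text
the job is handed in; nothing more can be done
None
```

I turned the loaded fixture's knob clockwise by about 83° until its bar stood crosswise to the strap, then let go. The last picture showed the rasp still in its nest; I never touched the spare knob, and I handed the job in at about 8 s.

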